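Crack loose a wheel-drive hub cover of unknown thread hand

TASK

Crack loose the screw cover of the yellow hub that stands in the blue drip tray: turn it by its rib about a quarter turn in the loosening direction, and leave it there. The two hubs are a left and a right one with opposite threads and no marks, so feel which way the cover gives: the wrong way it stays solid. Leave the other hub's cover tight and do not disturb the things lying about.

Things in the scene. Friction and masses are not known exactly. Their poses are not given: they have to be found in the camera images.
- hub_a: one of two alike yellow hubs, fixed on a steel cradle (base 180 x 180 mm). Origin on the bench under it, z up; the hub's axis leans 30 degrees from vertical towards local -x. Body 176 mm across, 208 mm over six lugs; its open rim, 144 mm inside, stands 21 mm above the screw cover's face; top 195 mm above the bench. Thread right- or left-hand, the other hub's opposite; not marked.
- hub_b: one of two alike yellow hubs, fixed on a steel cradle (base 180 x 180 mm). Origin on the bench under it, z up; the hub's axis leans 30 degrees from vertical towards local -x. Body 176 mm across, 208 mm over six lugs; its open rim, 144 mm inside, stands 21 mm above the screw cover's face; top 195 mm above the bench. Thread right- or left-hand, the other hub's opposite; not marked.
- cover_a (a joint): turn of the screw cover of hub_a in rad: 0 = screwed tight (as found); it grows as the cover comes loose, whichever way its thread runs; end stop at 2.5. Turned the wrong way it is solid at once; the right way it drags evenly at about 0.3 N m and stays where it is left.
- cover_b (a joint): turn of the screw cover of hub_b in rad: 0 = screwed tight (as found); it grows as the cover comes loose, whichever way its thread runs; end stop at 2.5. Turned the wrong way it is solid at once; the right way it drags evenly at about 0.3 N m and stays where it is left.
- cover_a_grip (a point): on the cover of hub_a: on its axis, in the middle of its straight grip rib. z points out along the axis (30 degrees from vertical), x along the rib; it turns with the cover. The pale rib is 84 mm long, 14 mm thick, 40 mm high, its top 20 mm above this point; the flat dark cover face (106 mm across) is 20 mm below it.
- cover_b_grip (a point): on the cover of hub_b: on its axis, in the middle of its straight grip rib. z points out along the axis (30 degrees from vertical), x along the rib; it turns with the cover. The pale rib is 84 mm long, 14 mm thick, 40 mm high, its top 20 mm above this point; the flat dark cover face (106 mm across) is 20 mm below it.
- tray: shallow blue drip tray, 280 x 280 mm, rim 18 mm high, fixed; origin at the centre of its underside. The hub to open stands in it, within 20 mm of its centre; the other hub stands on a newspaper about half a metre to one side.
- piston_ring: black piston ring lying flat, 120 mm across, 96 mm inside, 22 mm high; origin at the centre of its underside. To be left alone.
- red_bottle: red plastic bottle with a white cap, standing, 54 mm across, 140 mm high; origin at the centre of its underside. To be left alone.
- spanner: steel spanner lying on the bench, 200 mm long along its x; origin at the middle of its underside. To be left alone.

How it is judged:
By the outcome, as a careful person would: the job done as asked, in the order asked, and still so for the second after the job is handed in, with the robot touching nothing.
It also fails if it takes over 45 s, if anything falls off the work surface, if the arm or the gripper's body presses on something with over 40 N, if the wrist force passes 120 N, or if a joint passes its speed limit or range.

ROBOT

A 6-joint arm with a two-finger parallel gripper is mounted at the origin on the work surface. World frame = base frame: x ahead of the robot, y to its left, z up, the work surface at z = 0. Lengths are in m, angles in rad, forces in N, time in s.
With the tool pointing down it reaches from about 0.25 to 0.85 m from the base axis. Payload 12.5 kg.
Tool frame: the origin (TCP) lies at the very end of the fingers, on their centre line; the grasp point (between the pads) lies 19 mm behind it; y points along the fingers, x is the direction in which the jaws open and shut, and the axes are right-handed (so a half turn about y gives the same grasp; the last joint's range is limited). The gripper opens to 93 mm and grips with 3 to 60 N. Pads are 15 mm wide; open, the fingers measure 128 mm over their backs; the gripper's body (75 mm by 188 mm) begins 65 mm behind the grasp point.
Start: joints at [1.06, 0.351, 1.652, -0, 1.139, -0.085], TCP at [0.227, 0.501, 0.219] pointing down, gripper open.
Joint ranges: [-2.75, 2.75], [-0.79, 2.1], [0.01, 2.65], [-1.57, 4.71], [0.07, 3.14], [-2.87, 2.87]. Speed limits (rad/s): [2.22, 2.22, 2.79, 3.14, 3.14, 3.14].

INTERFACE

Orientations are given as a rotation vector (axis times angle).
In Python, from cell import manip gives the robot as it stands.
- The arm moves only by the shell command python3 -m jog 'ROWS'. ROWS is JSON, a list that holds one entry, the list of rows, each a list of 7 numbers: the shift along the world's x, y, z in mm, then the turn, a rotation vector about the world's x, y, z in degrees, then the gripper's target within -1 to 1 (fully open at 1, half-way at 0, shut at -1). In form: [[[tx, ty, tz, ax, ay, az, fingers], ...]]. A call has 1 to 8 rows; each row shifts and turns the commanded pose from where the row before left it; what a row does not reach is not made up. A row lasts 1/12 s, in which the tool goes at most 41.7 mm and 7.16 degrees, less where a joint would pass 70% of its speed; a pose out of reach is approached as far as the arm can. A call is refused whole if a number of a shift passes 41.7 or a number of a turn 7.16, either way. A call with a gripper value outside its range is refused whole. The fingers move at their own pace and stop on an object; the grip force is fixed at half the most. Time passes only in rows, so rows that do not move let the fingers close. It gives the time, the measured TCP pose, the force and the opening at its end, in the units of the state.
- manip.get_state(): the state, without advancing time (a new reading comes with each control period).
- manip.grab_frame(name): name is "scene" or "top" or "wrist"; returns (picture, depth): 420x560x3 uint8, red, green, blue; 420x560 float32, m along the optical axis (not along the pixel's ray), 0 where there is no reading.
- manip.get_calibration(name): a dict with "fx", "fy", "cx", "cy" (pixels), "R" (3x3) and "t" (3): a world point X has camera coordinates R X + t; the wrist camera has in their place "mount" (4x4, takes a point from camera to tool coordinates, whose origin is the TCP and whose axes are the tool frame's). Camera axes: x right, y down, z forward; pixel columns grow to the right and rows downward; lengths in m; the calibration is good to about 2 mm. A picture is of the moment at which its call begins: read the wrist's pose just before it. get_calibration takes no time and is no camera call.
- manip.finish_job(): hands the job in, once; it reports no verdict.
Trained networks look in the newest picture that a camera, given by its name, has taken for a name from the list of things; names that differ only in an ending like _2 or _b are one class to them, and where a whole thing is asked for, a point or a joint stands for the part that bears it (a point fixed in the world has none). Each returns a list of dicts, best first, with "score" (0 to 1); they miss things now and then, are a little off and sometimes report something else, mostly with a low value. They report only what shows in the picture. A call takes as long as a camera call.
- manip.spot_in(name, camera): "position" ([column, row] as shares, 0 to 1, of the picture: columns of its width, rows of its height, amid what is visible of it).
- manip.trace(name, camera): "mask" (420x560 bool, what is visible of it) and "position" ([column, row] as shares, 0 to 1, of the picture: columns of its width, rows of its height, amid what is visible of it).
- manip.place_of(name, camera): "position" ([column, row] as shares, 0 to 1, of the picture: columns of its width, rows of its height: a listed point, or the origin of a listed thing).
The state is a dict: "clock": time; "joints": joint angles; "qd": joint speeds; "joint_efforts": joint torques, N m; "ee_pos": TCP position; "tcp_rot": TCP orientation; "ft_force": force on the tool from outside, world axes, zero at the start; "torque": the same for the moment, N m; "opening": finger opening in m.
Only numpy, scipy, OpenCV 4.12 (cv2) and the standard library are available. Lean on these libraries where they do the work, as an engineer would, in place of code of your own. Each camera call takes 0.05 s, during which the arm holds its last target. There are 200 camera calls.

## Working session

There is one attempt and no reset: what is moved stays moved. The work goes in short steps, Python scripts to look and compute and a shell command to move; the robot and the scene stay as the last step left them, time stands still between calls to the robot, and variables do not carry over. Pictures are saved under pics/ and viewed, about 8 in all and at most 12, crops included, and the job is handed in when it is done.

```bash
mkdir -p pics; ls; python3 - <<'E'
from cell import manip
import cv2,numpy as np
s=manip.get_state();print(s)
ims=[]
for n in("scene","top"):
    p,d=manip.grab_frame(n);np.save(f"pics/{n}_d.npy",d);cv2.imwrite(f"pics/{n}.png",p[...,::-1]);print(n,manip.get_calibration(n))
    for t in("tray","cover_a_grip","cover_a","hub_a"):
        print(t,[(np.round(np.array(x["position"])*[560,420],1),round(x["score"],2)) for x in manip.place_of(t,n)]) if t!="cover_a" else 0
E
```

```text
pics
{'clock': 0.0, 'joints': array([ 1.06039864e+00,  3.51259454e-01,  1.65242780e+00, -2.99757822e-05,
        1.13907190e+00, -8.45730070e-02]), 'qd': array([ 0.00087643, -0.00117585, -0.00092126,  0.00115926, -0.00247304,
       -0.00127838]), 'joint_efforts': array([-1.23871410e-03, -4.97320998e+01, -2.85260439e+01,  6.99050655e-02,
        2.56965752e-02, -1.39730405e-04]), 'ee_pos': array([0.22699245, 0.500599  , 0.2180873 ]), 'tcp_rot': array([-1.38165267, -0.88932317,  0.89099532]), 'ft_force': array([ 0.40830221, -0.73943405, -0.59198659]), 'torque': array([ 0.00239857, -0.00707626,  0.00433064]), 'opening': 0.09308924225080183}
scene {'fx': 428.23485035123855, 'fy': 428.23485035123855, 'cx': 283.83135465705834, 'cy': 202.04534383549202, 'R': array([[ 7.63132028e-01, -6.46242602e-01, -8.16201907e-05],
       [-6.15141007e-01, -7.26366197e-01, -3.06583902e-01],
       [ 1.98068292e-01,  2.34014203e-01, -9.51843634e-01]]), 't': array([-0.4265254 ,  0.35217906,  0.97079689])}
tray []
cover_a_grip [(array([351. , 286.6]), 0.87)]
hub_a [(array([221.6, 135.2]), 0.97), (array([356.7, 282.7]), 0.59)]
top {'fx': 468.52204614507036, 'fy': 468.52204614507036, 'cx': 277.67315201059205, 'cy': 217.37490867977408, 'R': array([[-0.01103081, -0.9998582 , -0.01272367],
       [-0.98729879,  0.01290732, -0.15834931],
       [ 0.15849109,  0.01081534, -0.98730117]]), 't': array([-1.07719227e-03,  5.54569870e-01,  1.14985027e+00])}
tray []
cover_a_grip [(array([389.3, 226. ]), 0.67)]
hub_a [(array([378.1, 217.2]), 0.88), (array([179.8, 217.9]), 0.81)]
```

View pics/top.png

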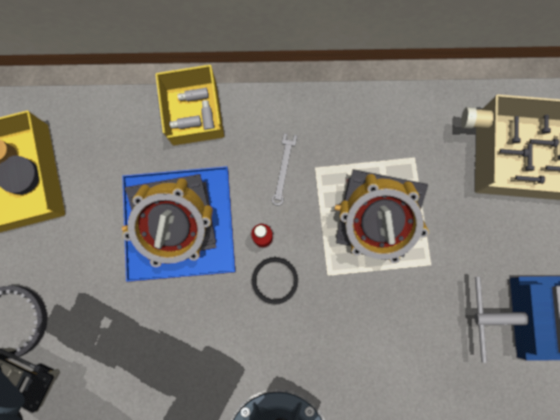

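View pics/scene.png

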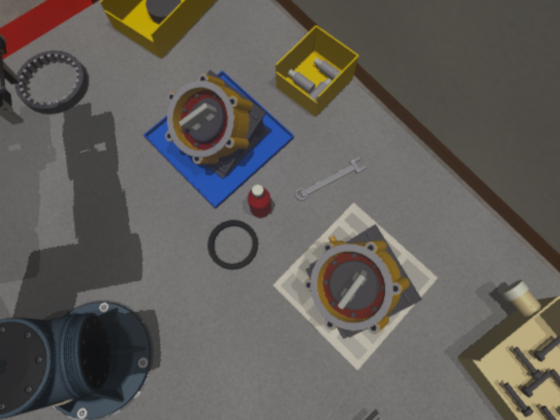

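The top picture shows the target hub in the blue tray at about (168,225), with its pale rib at (163,230). The other hub, on the newspaper, is at (387,222). The bottle is at (262,235), the ring at (274,280) and the spanner at (285,170). Both hubs lean towards the robot.

```bash
cat > h.py <<'E'
from cell import manip
import numpy as np,cv2
from scipy.spatial.transform import Rotation as Rn
def grab(n):
    s=manip.get_state();p,d=manip.grab_frame(n);c=manip.get_calibration(n)
    v,u=np.mgrid[:420,:560]
    C=np.stack([(u-c["cx"])/c["fx"]*d,(v-c["cy"])/c["fy"]*d,d],-1)
    if "mount" in c:
        M=np.array(c["mount"]);T=C@M[:3,:3].T+M[:3,3]
        X=T@Rn.from_rotvec(s["tcp_rot"]).as_matrix().T+s["ee_pos"]
    else: X=(C-c["t"])@c["R"]
    X[d==0]=np.nan
    return p,X
def fit(X,p,near,r=0.09):
    """near: approx rib middle. Returns grip point, axis, rib dir"""
    m=(np.linalg.norm(X-near,axis=-1)<r)
    P=X[m];bright=p[m].astype(float).mean(1);sat=np.ptp(p[m].astype(float),axis=1)
    # RANSAC plane restricted to normals ~30deg from vertical
    rng=np.random.default_rng(0);best=0
    D=P[(sat<40)]
    D0=D[np.linalg.norm(D-near,axis=1)<0.06]
    for _ in range(3000):
        a,b,c=D0[rng.choice(len(D0),3,False)];n=np.cross(b-a,c-a)
        if np.linalg.norm(n)<1e-5: continue
        n/=np.linalg.norm(n); n*=np.sign(n[2])
        if not 20<np.degrees(np.arccos(n[2]))<40: continue
        k=(abs((D0-a)@n)<0.003).sum()
        if k>best: best,N,A=k,n,a
    for _ in range(3):
        I=D0[abs((D0-A)@N)<0.004];A=I.mean(0);N=np.linalg.svd(I-A)[2][2];N*=np.sign(N[2])
    h=(P-A)@N
    rib=P[(h>0.028)&(h<0.048)&(sat<60)&(np.linalg.norm(P-near,axis=1)<0.07)]
    ring=P[(h>0.014)&(h<0.026)]
    return A,N,I,rib,h,P,sat
E
python3 - <<'E'
from h import *
for n,px in(("top",(163,230)),("scene",(201,115))):
    p,X=grab(n);near=np.nanmedian(X[px[1]-2:px[1]+3,px[0]-2:px[0]+3].reshape(-1,3),axis=0);print(n,near)
    A,N,I,rib,h,P,sat=fit(X,p,near)
    print("face",A,"N",N,np.degrees(np.arccos(N[2])),len(I))
    print(np.histogram(h[sat<60],bins=np.arange(-.02,.06,.005)))
    c=rib.mean(0);U,S,V=np.linalg.svd(rib-c);e=(rib-c)@V[0];print("rib",len(rib),c,V[0],S,np.ptp(e),"mid",c+V[0]*(e.max()+e.min())/2,"h",((c-A)@N))
    cv2.imwrite(f"pics/{n}2.png",cv2.resize(p[px[1]-60:px[1]+60,px[0]-60:px[0]+70,::-1],None,fx=4,fy=4))
s=manip.get_calibration("wrist");print(s)
E
```

```text
top [0.50974972 0.25421229 0.1639962 ]
face [0.5280787  0.24416081 0.13483862] N [-0.46819388  0.15754314  0.86946803] 29.60312052814171 786
(array([ 54,  64, 101, 645, 672, 261, 153, 154, 161, 192, 236, 398, 107,
         0,   0]), array([-2.00000000e-02, -1.50000000e-02, -1.00000000e-02, -5.00000000e-03,
        3.46944695e-18,  5.00000000e-03,  1.00000000e-02,  1.50000000e-02,
        2.00000000e-02,  2.50000000e-02,  3.00000000e-02,  3.50000000e-02,
        4.00000000e-02,  4.50000000e-02,  5.00000000e-02,  5.50000000e-02]))
rib 286 [0.51317216 0.26671211 0.16572907] [-0.89624019 -0.05838849 -0.43970935] [0.43559771 0.34586834 0.05562928] 0.10719707366201725 mid [0.51961733 0.267132   0.16889117] h 0.03739020816930415
scene [0.5215525  0.2489915  0.16170825]
face [0.53044522 0.23831472 0.13713655] N [-0.46058738  0.14749024  0.87527475] 28.922490923999014 686
(array([ 96, 100, 134, 643, 803, 269, 249, 174, 176, 204, 253, 344,  73,
         0,   0]), array([-2.00000000e-02, -1.50000000e-02, -1.00000000e-02, -5.00000000e-03,
        3.46944695e-18,  5.00000000e-03,  1.00000000e-02,  1.50000000e-02,
        2.00000000e-02,  2.50000000e-02,  3.00000000e-02,  3.50000000e-02,
        4.00000000e-02,  4.50000000e-02,  5.00000000e-02,  5.50000000e-02]))
rib 343 [0.52136674 0.26724369 0.16839422] [-0.88740855 -0.2966603  -0.35284379] [0.61038341 0.33008016 0.06629238] 0.11526717145683942 mid [0.52495178 0.26844216 0.16981967] h 0.035807227893086435
{'fx': 295.6110339528481, 'fy': 295.6110339528481, 'cx': 280.0298296925991, 'cy': 211.10806533751256, 'mount': array([[ 9.99999844e-01, -7.22935690e-05,  5.53900097e-04,
         8.81660963e-05],
       [-5.55194002e-04, -2.37932653e-01,  9.71281496e-01,
        -1.65935327e-01],
       [ 6.15735137e-05, -9.71281652e-01, -2.37932656e-01,
         6.50024037e-02],
       [ 0.00000000e+00,  0.00000000e+00,  0.00000000e+00,
         1.00000000e+00]])}
```

```bash
cat >> h.py <<'E'
def rib(X,p,near,N,plot=None):
    N=N/np.linalg.norm(N); h=(X-near)@N
    m=(abs(h)<0.008)&(np.linalg.norm(X-near,axis=-1)<0.06)
    n,l,st,ce=cv2.connectedComponentsWithStats(m.astype(np.uint8))
    v,u=np.nonzero(m);d=np.linalg.norm(X[v,u]-near,axis=1);k=l[v[d.argmin()],u[d.argmin()]]
    Q=X[l==k];c=Q.mean(0);Q2=Q-np.outer((Q-c)@N,N)
    a=np.linalg.svd(Q2-c)[2][0];b=np.cross(N,a);e=(Q-c)@a;f=(Q-c)@b
    mid=c+a*(e.max()+e.min())/2+b*(np.percentile(f,98)+np.percentile(f,2))/2
    return mid,a,np.ptp(e),np.percentile(f,98)-np.percentile(f,2),len(Q)
E
python3 - <<'E'
from h import *
N=np.array([-.464,.152,.872]);N/=np.linalg.norm(N)
for n,px in(("top",(163,230)),("scene",(201,115))):
    p,X=grab(n);near=np.nanmedian(X[px[1]-2:px[1]+3,px[0]-2:px[0]+3].reshape(-1,3),axis=0)
    mid,a,L,w,k=rib(X,p,near,N);print(n,near,"mid",mid,"dir",a*np.sign(-a[0]),L,w,k)
R=Rn.from_rotvec(manip.get_state()["tcp_rot"]).as_matrix();print(R)
E
```

```text
top [0.50990482 0.25431057 0.16231067] mid [0.50732291 0.26077592 0.16332791] dir [-0.82541985  0.28288772 -0.48852493] 0.08510568488789329 0.013630670920941236 245
scene [0.52141717 0.2488711  0.16085934] mid [0.51068372 0.25503109 0.15429148] dir [-0.8360497   0.24990897 -0.4884326 ] 0.0842687605693426 0.009156748373695858 155
[[ 4.13068268e-01 -2.67539339e-05 -9.10700063e-01]
 [ 9.10700062e-01 -4.30186051e-05  4.13068268e-01]
 [-5.02282476e-05 -9.99999999e-01  6.59518858e-06]]
```

View pics/top2.png

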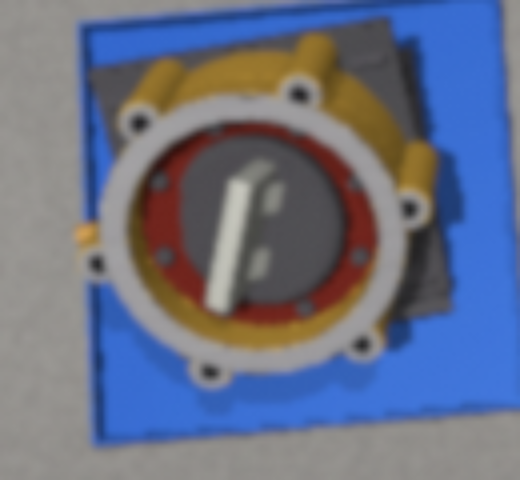

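The crop shows the pale rib at about (228,245), running from the near rim upward. Nothing blocks the space around it. Next I'll compute the hover pose.

```bash
cat >> h.py <<'E'
def goal(mid,a,N,off,ref=None):
    """mid = rib top middle; TCP at off metres along N from it. prints remaining shift (mm), turn (deg)"""
    s=manip.get_state();R=Rn.from_rotvec(s["tcp_rot"])
    N=N/np.linalg.norm(N);a=a-N*(a@N);a/=np.linalg.norm(a);b=np.cross(N,a)
    for sg in(1,-1):
        G=Rn.from_matrix(np.stack([sg*b,-N,np.cross(sg*b,-N)],1))
        tv=(G*R.inv()).as_rotvec(degrees=True)
        if np.linalg.norm(tv)<100: print("shift",np.round((mid+N*off-s["ee_pos"])*1000,1),"turn",np.round(tv,2),np.linalg.norm(tv))
    print("joints",s["joints"].round(3),"F",s["ft_force"].round(1),"T",s["torque"].round(2),"t",s["clock"],"open",s["opening"])
E
python3 - <<'E'
from h import *
goal(np.array([.508,.259,.161]),np.array([-.83,.27,-.488]),np.array([-.464,.152,.872]),.08)
E
```

```text
shift [ 243.7 -229.7   12.2] turn [-10.64 -27.26   6.22] 29.91587340008566
joints [ 1.06   0.351  1.652  0.     1.139 -0.085] F [ 0.4 -0.2 -0.8] T [-0.03 -0.01  0.05] t 0.6 open 0.09298660127637524
```

```bash
python3 -m jog '[[[10,-10,35,0,0,0,0.3],[15,-15,30,-1.3,-3.4,0.8,0.3],[25,-25,15,-1.3,-3.4,0.8,0.3],[28,-26,0,-1.3,-3.4,0.8,0.3],[28,-26,0,-1.3,-3.4,0.8,0.3],[28,-26,0,-1.3,-3.4,0.8,0.3],[28,-26,0,-1.3,-3.4,0.8,0.3],[28,-26,0,-1.3,-3.4,0.8,0.3]]]'
python3 -m jog '[[[28,-26,-15,-1.5,-3.4,0.6,0.3],[26,-24,-25,0,0,0,0.3],[0,0,-28,0,0,0,0.3],[0,0,0,0,0,0,0.3],[0,0,0,0,0,0,0.3]]]'
python3 - <<'E'
from h import *
p,X=grab("wrist");cv2.imwrite("pics/w1.png",p[...,::-1])
goal(np.array([.508,.259,.161]),np.array([-.83,.27,-.488]),np.array([-.464,.152,.872]),.08)
for f in ("cover_a_grip",): print([(np.array(x["position"])*[560,420],x["score"]) for x in manip.place_of(f,"wrist")])
E
```

```text
clock: 1.27
ee_pos: [0.4182, 0.3197, 0.2991]
tcp_rot: [-1.71, -1.234, 0.77]
ft_force: [1.4, 1.1, 0.7]
opening: 0.0604
clock: 1.68
ee_pos: [0.4698, 0.2715, 0.2312]
tcp_rot: [-1.759, -1.274, 0.753]
ft_force: [-0.6, 0.9, -0.2]
opening: 0.0605
shift [ 0.6 -1.2 -1.8] turn [-0.   -0.06 -0.04] 0.07315631320692723
joints [ 0.644  0.221  1.888 -0.582  0.813 -0.253] F [0.3 0.6 0.9] T [0.12 0.17 0.02] t 1.7333 open 0.06027733666782719
[]
```

View pics/w1.png

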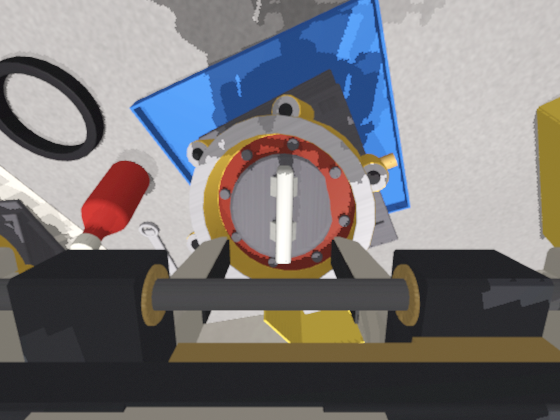

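The wrist view shows the rib upright between the fingers, from (287,165) to (284,262), so it's close to aligned. I'll refine with the wrist depth.

```bash
python3 - <<'E'
from h import *
p,X=grab("wrist")
near=np.nanmedian(X[213:218,283:288].reshape(-1,3),axis=0)
F=np.concatenate([X[190:225,240:272].reshape(-1,3),X[190:225,298:325].reshape(-1,3)]);F=F[~np.isnan(F).any(1)]
for _ in range(4):
    A=F.mean(0);N=np.linalg.svd(F-A)[2][2];N*=np.sign(N[2]);r=abs((F-A)@N);F=F[r<max(.0015,2*np.median(r))]
print("N",N,np.degrees(np.arccos(N[2])),len(F),r.max(),"rib h",(near-A)@N)
mid,a,L,w,k=rib(X,p,near,N);print(near,mid,a,L,w,k,"h",(mid-A)@N)
goal(mid,a,N,-.028)
E
```

```text
N [-0.47289198  0.16383729  0.8657543 ] 30.03105119253761 1977 0.001489210952012748 rib h 0.039755884294835
[0.50638376 0.26565408 0.16416831] [0.50673962 0.26319923 0.16437874] [ 0.8175768  -0.28477922  0.50046875] 0.0830679348508639 0.01337143295838138 1526 h 0.03936758124670891
shift [ 49.6 -14.3 -93.3] turn [-0.24 -0.74 -1.21] 1.441606607083152
joints [ 0.644  0.22   1.887 -0.583  0.813 -0.253] F [ 0.5  0.1 -0.6] T [ 0.11  0.27 -0.01] t 1.8333 open 0.0601546535720827
```

```bash
python3 -m jog '[[[8,-2,-15,-0.2,-0.7,-1.2,0.3],[8,-2,-15,0,0,0,0.3],[8,-2,-15,0,0,0,0.3],[8,-2.5,-15,0,0,0,0.3],[8,-2.5,-15,0,0,0,0.3],[8,-2.5,-15,0,0,0,0.3],[0,0,0,0,0,0,0.3],[0,0,0,0,0,0,0.3]]]'
python3 - <<'E'
from h import *
goal(np.array([.5067,.2632,.1644]),np.array([.8176,-.2848,.5005]),np.array([-.4729,.1638,.8658]),-.025)
E
```

```text
clock: 2.5
ee_pos: [0.5182, 0.2589, 0.1424]
tcp_rot: [-1.779, -1.263, 0.731]
ft_force: [-0.6, -0.6, 0.7]
opening: 0.0608
shift [0.3 0.2 0.3] turn [ 0.04 -0.13  0.04] 0.13978313648733762
joints [ 0.572  0.407  1.898 -0.731  0.63  -0.107] F [-0.6 -0.6  0.7] T [ 0.07  0.23 -0.  ] t 2.5 open 0.06077615129575777
```

```bash
python3 -m jog '[[[0,0,0,0,0,0,-1],[0,0,0,0,0,0,-1],[0,0,0,0,0,0,-1],[0,0,0,0,0,0,-1],[0,0,0,0,0,0,-1],[0,0,0,0,0,0,-1],[0,0,0,0,0,0,-1],[0,0,0,0,0,0,-1]]]'
python3 - <<'E'
from h import *
s=manip.get_state();N=np.array([-.4729,.1638,.8658]);print(s["ft_force"],s["torque"],s["torque"]@N,s["joints"][5],s["opening"])
E
python3 -m jog '[[[0,0,0,-0.47,0.16,0.87,-1],[0,0,0,-0.47,0.16,0.87,-1],[0,0,0,-0.47,0.16,0.87,-1],[0,0,0,0,0,0,-1],[0,0,0,0,0,0,-1]]]'
python3 - <<'E'
from h import *
s=manip.get_state();N=np.array([-.4729,.1638,.8658]);print(s["ft_force"],s["torque"],s["torque"]@N,s["joints"],s["opening"])
goal(np.array([.5067,.2632,.1644]),np.array([.8176,-.2848,.5005]),N,-.025)
E
```

```text
clock: 3.17
ee_pos: [0.5183, 0.2586, 0.1416]
tcp_rot: [-1.778, -1.263, 0.731]
ft_force: [-3.2, -2.5, 0.7]
opening: 0.0135
[-3.19878116 -2.48187009  0.73532562] [-0.50978506  0.73207312 -0.37841691] 0.03335757349216546 -0.1062136938875962 0.013495349888145072
clock: 3.58
ee_pos: [0.5183, 0.2586, 0.1417]
tcp_rot: [-1.77, -1.298, 0.782]
ft_force: [1.5, 4.5, -0.6]
opening: 0.0144
[ 1.54367022  4.49180984 -0.56579311] [ 0.94785468 -0.08355369 -0.13650301] -0.5801108812192136 [ 0.57078096  0.40738877  1.89856406 -0.73241779  0.62750541 -0.15793391] 0.014425209809509607
shift [0.2 0.5 1. ] turn [ 1.41 -0.61 -2.55] 2.9809836554394455
joints [ 0.571  0.407  1.899 -0.732  0.628 -0.158] F [ 1.5  4.5 -0.6] T [ 0.95 -0.08 -0.14] t 3.5833 open 0.014425209809509607
```

```bash
python3 -m jog '[[[0,0,0,0.47,-0.16,-0.87,-1],[0,0,0,0.47,-0.16,-0.87,-1],[0,0,0,0.47,-0.16,-0.87,-1],[0,0,0,0.47,-0.16,-0.87,-1],[0,0,0,0.47,-0.16,-0.87,-1],[0,0,0,0.47,-0.16,-0.87,-1],[0,0,0,0,0,0,-1],[0,0,0,0,0,0,-1]]]'
cat > c.py <<'E'
from h import *
s=manip.get_state();N=np.array([-.4729,.1638,.8658]);print("taxis",s["torque"]@N)
goal(np.array([.5067,.2632,.1644]),np.array([.8176,-.2848,.5005]),N,-.025)
E
python3 c.py
python3 -m jog '[[[0,0,0,0.94,-0.33,-1.73,-1],[0,0,0,0.94,-0.33,-1.73,-1],[0,0,0,0.94,-0.33,-1.73,-1],[0,0,0,0,0,0,-1],[0,0,0,0,0,0,-1]]]'
python3 c.py
```

```text
clock: 4.25
ee_pos: [0.5184, 0.2586, 0.1417]
tcp_rot: [-1.787, -1.229, 0.68]
ft_force: [3.3, 5.1, -2.3]
opening: 0.0139
taxis 0.19565142701267316
shift [0.1 0.5 1. ] turn [-1.38  0.36  2.62] 2.986653355759203
joints [ 0.571  0.408  1.898 -0.732  0.628 -0.054] F [ 3.3  5.1 -2.3] T [ 0.81 -0.05  0.68] t 4.25 open 0.013910791390146787
clock: 4.67
ee_pos: [0.5184, 0.2586, 0.1417]
tcp_rot: [-1.799, -1.159, 0.579]
ft_force: [2.8, 4.7, -2.6]
opening: 0.0136
taxis 0.10634722761319702
shift [0.2 0.5 1.1] turn [-4.22  1.35  7.82] 8.986252958856333
joints [ 0.571  0.408  1.898 -0.732  0.628  0.051] F [ 2.8  4.7 -2.6] T [ 0.81 -0.13  0.59] t 4.6667 open 0.013552158521037663
```

Turning counter-clockwise (seen from outside) stayed solid: −0.58 N m at 3°. Turning clockwise the cover gives, with the torque low and not rising. I'll continue clockwise.

```bash
python3 -m jog '[[[0,0,0,1.89,-0.655,-3.46,-1],[0,0,0,1.89,-0.655,-3.46,-1],[0,0,0,1.89,-0.655,-3.46,-1],[0,0,0,1.89,-0.655,-3.46,-1],[0,0,0,1.89,-0.655,-3.46,-1],[0,0,0,1.89,-0.655,-3.46,-1],[0,0,0,1.89,-0.655,-3.46,-1],[0,0,0,1.89,-0.655,-3.46,-1]]]'
python3 c.py
python3 -m jog '[[[0,0,0,1.89,-0.655,-3.46,-1],[0,0,0,1.89,-0.655,-3.46,-1],[0,0,0,1.89,-0.655,-3.46,-1],[0,0,0,1.89,-0.655,-3.46,-1],[0,0,0,1.89,-0.655,-3.46,-1],[0,0,0,1.89,-0.655,-3.46,-1],[0,0,0,0,0,0,-1],[0,0,0,0,0,0,-1]]]'
python3 c.py
```

```text
clock: 5.33
ee_pos: [0.5185, 0.2587, 0.1417]
tcp_rot: [-1.797, -0.77, 0.056]
ft_force: [4.0, 5.1, -2.4]
opening: 0.0134
taxis 0.34012182354193166
shift [0.1 0.4 1. ] turn [-19.48   6.6   35.6 ] 41.1160841446881
joints [ 0.57   0.407  1.899 -0.731  0.626  0.61 ] F [ 4.   5.1 -2.4] T [ 0.73 -0.14  0.82] t 5.3333 open 0.013426293207980456
clock: 6.0
ee_pos: [0.5186, 0.2587, 0.1418]
tcp_rot: [-1.728, -0.471, -0.31]
ft_force: [4.0, 5.9, -3.1]
opening: 0.014
taxis 0.004365752300364498
shift [-0.   0.4  1. ] turn [-30.82  10.48  56.23] 64.96745403485885
joints [ 0.57   0.407  1.9   -0.732  0.624  1.026] F [ 4.   5.9 -3.1] T [ 0.81 -0.24  0.49] t 6.0 open 0.013970879933834588
```

25° remain.

```bash
python3 -m jog '[[[0,0,0,1.89,-0.655,-3.46,-1],[0,0,0,1.89,-0.655,-3.46,-1],[0,0,0,1.89,-0.655,-3.46,-1],[0,0,0,1.89,-0.655,-3.46,-1],[0,0,0,1.89,-0.655,-3.46,-1],[0,0,0,1.89,-0.655,-3.46,-1],[0,0,0,0.5,-0.16,-0.9,-1],[0,0,0,0,0,0,-1]]]'
python3 c.py
python3 -m jog '[[[0,0,0,0,0,0,0.2],[0,0,0,0,0,0,0.2],[0,0,0,0,0,0,0.2],[0,0,0,0,0,0,0.2],[0,0,0,0,0,0,0.2],[0,0,0,0,0,0,0.2]]]'
python3 -m jog '[[[-7,2.4,13,0,0,0,0.2],[-9,3,17,0,0,0,0.2],[-9,3,17,0,0,0,0.2],[-9,3,17,0,0,0,0.2],[-9,3,17,0,0,0,0.2],[-9,3,17,0,0,0,0.2],[0,0,0,0,0,0,0.2],[0,0,0,0,0,0,0.2]]]'
python3 - <<'E'
from h import *
from scipy.spatial.transform import Rotation
p,X=grab("wrist");cv2.imwrite("pics/w2.png",p[...,::-1])
N=np.array([-.4729,.1638,.8658]);a0=np.array([.8176,-.2848,.5005])
mid,a,L,w,k=rib(X,p,np.array([.5067,.2632,.1644]),N);print(mid,a,L,w,k,"angle vs start",np.degrees(np.arctan2(np.cross(a0,a)@N,a0@a)))
p,X=grab("top");cv2.imwrite("pics/t3.png",p[...,::-1])
E
```

```text
clock: 6.67
ee_pos: [0.5187, 0.2588, 0.1418]
tcp_rot: [-1.599, -0.152, -0.669]
ft_force: [4.1, 6.3, -2.0]
opening: 0.014
taxis 0.20055327559745462
shift [-0.1  0.3  0.9] turn [-42.72  14.56  77.89] 90.01789913428543
shift [-0.1  0.3  0.9] turn [ 42.4  -14.59 -78.02] 89.98251506620227
joints [ 0.569  0.406  1.9   -0.733  0.622  1.465] F [ 4.1  6.3 -2. ] T [ 0.65 -0.27  0.64] t 6.6667 open 0.013960078125800652
clock: 7.17
ee_pos: [0.5181, 0.2582, 0.1415]
tcp_rot: [-1.601, -0.151, -0.668]
ft_force: [-0.0, -0.6, 0.3]
opening: 0.049
clock: 7.83
ee_pos: [0.4662, 0.276, 0.2401]
tcp_rot: [-1.6, -0.152, -0.669]
ft_force: [0.5, -0.6, 0.5]
opening: 0.0558
[0.50726738 0.26280519 0.16469762] [-0.33222862 -0.94319405 -0.00302117] 0.08288119475967548 0.013025336399534175 1413 angle vs start -90.25898911123369
```

View pics/w2.png

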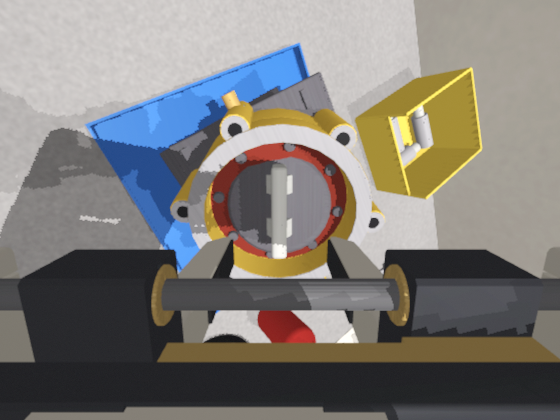

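View pics/t3.png

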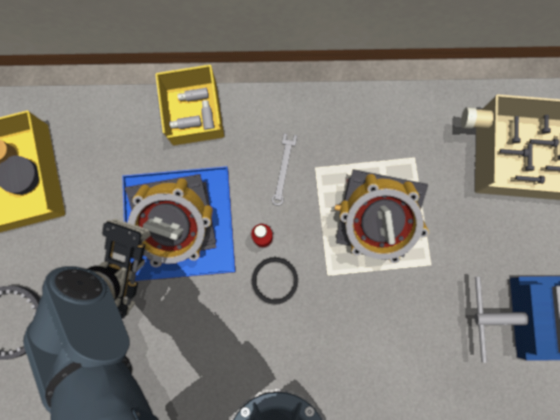

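The wrist view shows the rib free between the open fingers at (279,215). The top view shows it turned across at (165,228). The bottle (262,235), ring (274,280), spanner (285,170) and other hub (387,222) are where they were.

```bash
python3 -c "
from cell import manip
print(manip.finish_job(), manip.get_state()['clock'])"
```

```text
the job is handed in; nothing more can be done
the job is handed in; nothing more can be done
```

I cracked loose the cover of the hub in the blue tray by a quarter turn and handed the job in at about 8 s of the 45 s allowed.

- **Direction:** I gripped the rib and tried both ways. Counter-clockwise, seen from outside, it stayed solid (about 0.58 N m at 3°). Clockwise it gave, at no more than about 0.35 N m, so this hub's thread is left-hand.
- **Turn:** the wrist camera's depth after release put the rib at 90.3° from where it started, which agrees with the arm's 90.0°. The rib stayed there once the fingers let go.
- **Release:** the gripper was open and about 85 mm above the rib when I handed in, with wrist force near zero.
- **Surroundings:** in the last top view the other hub's cover, the bottle, ring and spanner all looked unmoved.

No checks failed or disagreed. The networks missed some things: the tray went undetected in both pictures and the target's rib was not picked out, so I measured them from the depth pictures instead.

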